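# Press a bearing cover home with the seating tool

## Robot

A 6-joint arm with a two-finger parallel gripper is mounted at the origin on the work surface. World frame = base frame: x ahead of the robot, y to its left, z up, the work surface at z = 0. Lengths are in m, angles in rad, forces in N, time in s.
With the tool pointing down it reaches from about 0.275 to 0.875 m from the base axis. Payload 12.5 kg.
Tool frame: the origin (TCP) lies on the centre line of the jaws, within the pads' length; the fingertips stand r.finger_overhang ahead of it and the grasp point (between the pads) lies 3 mm ahead of it (r.finger_overhang is the distance from the TCP to the fingertips, in m); z points along the fingers, y is the line along which they close (so a half turn about z gives the same grasp; the last joint's range is limited). The gripper opens to 85 mm and grips with 20 to 120 N. Pads are 22 mm wide; open, the fingers measure 114 mm over their backs; the gripper's body (76 mm by 85 mm) begins 54 mm behind the grasp point. The pads swing forward as they close: fully open they stand 13 mm farther back than shut.
Start: joints at [-0.085, 0.351, 1.652, -0, 1.139, -0.085], TCP at [0.55, 0, 0.253] pointing down, gripper open.
Joint ranges: [-2.75, 2.75], [-0.79, 2.1], [0.01, 2.65], [-1.57, 4.71], [0.07, 3.14], [-2.87, 2.87]. Speed limits (rad/s): [2.22, 2.22, 2.79, 3.14, 3.14, 3.14].

## Interface

Orientations are given as a unit quaternion [x, y, z, w].
In Python, from cell import r, optics gives the robot as it stands. The module is installed in compiled form; this text tells all that it offers. Calls block until the motion is done:
- r.move_to(position, orientation): joint-space move of the TCP to a pose.
- r.move_linear(position, rot=None, vel=0.15): straight line of the TCP; rot=None keeps the orientation; vel is the mean speed in m/s.
- r.set_joints(angles): joint-space move.
- r.set_gripper(opening, squeeze=None): opening from 0.0 (shut) to 1.0 (fully open); squeeze is the grip in N (None keeps the last); returns when the fingers have stopped.
- r.sleep(seconds).
- r.inverse_kinematics(position, orientation): joint angles nearest the present ones, or None.
- optics.get_image(name): name is "scene" or "side" or "wrist"; returns a dict with "pixels" (384x512x3 uint8, red, green, blue), "depth" (384x512 float32, m along the optical axis (not along the pixel's ray), 0 where there is no reading), "fx", "fy", "cx", "cy" (pixels), "camera_from_world" (4x4, takes a point from world to camera coordinates); the wrist camera has in their place "mount" (4x4, takes a point from camera to tool coordinates, whose origin is the TCP and whose axes are the flange's). Camera axes: x right, y down, z forward; pixel columns grow to the right and rows downward; lengths in m; the calibration is good to about 2 mm. A picture is of the moment at which its call begins: read the wrist's pose just before it.
A pose or a line that the arm cannot do raises r.PlanningError and nothing moves.
- r.hand_in(): hands the job in; it is judged then, once.
Readings, each from a call of its own:
- r.current_t(): time.
- r.current_q(): joint angles.
- r.current_qvel(): joint speeds.
- r.current_effort(): joint torques, N m.
- r.current_tool_pos(): TCP position.
- r.current_ee_rot(): TCP orientation.
- r.current_contact_force(): force on the tool from outside, world axes, zero at the start.
- r.current_torque(): the same for the moment, N m.
- r.current_opening(): opening from 0.0 (shut) to 1.0 (fully open).
- r.current_finger_force(): force on a finger pad.
Only numpy, scipy, OpenCV 4.12 (cv2) and the standard library are available. Lean on these libraries where they do the work, as an engineer would, in place of code of your own. Each camera call takes 0.05 s, during which the arm holds its last target. There are 200 camera calls.

## Task

One of the two bearing housings on the bench still has its blue cover standing proud, slightly crooked, with the orange band showing. Take the red-handled seating tool, set its hollow cup squarely over the grease nipple and press the cover down until it clicks fully home and level, without pressing on the nipple, pushing the cover with the fingers, or pressing on the finished housing. Then stand the tool upright in the yellow tray, leaving the other things on the bench where they are.

Things in the scene. Friction and masses are not known exactly. Their poses are not given: they have to be found in the camera images.
- housing: The unfinished bearing housing: round aluminium body, 84 mm diameter, on a 100 mm dark steel foot bolted to the bench, 52 mm high. Origin: centre of its underside, at bench height; z up. The cover is in the middle of its top. Spring clips at its +y and -y sides, 36 to 39 mm from the axis, reach 7 mm above its top; their lips reach in to 28 mm.
- cover: Blue snap-in cover of the unfinished housing: flange 56 mm diameter, 5 mm thick, over an orange 50 mm band seen only while it is proud. Origin: centre of its flat top face, on the housing's axis; z: that face's normal. Top face 65 mm above the bench at the start (8 mm proud), tilted up to 0.12 rad; home, 57 mm and level. It rocks about its origin with friction (0.05 N m) and stays as pressed.
- cover_travel (a joint): How far the cover has been pressed down, in m: 0 = standing proud, 0.008 = home. The resistance grows to about 16 N at 1.5 mm, fades to nothing at 4 mm, then the cover snaps down by itself to 8 mm. It stays there.
- nipple: The brass grease nipple in the middle of the cover's top face: 8 mm diameter, 9 mm tall. Origin: centre of its base, on the top face. It must not be pressed.
- tool_center (a point): The seating tool, loose, upright, 0.2 to 0.42 kg; point on its axis, half-way up (41 mm over its underside); z is its axis. From below: steel cup 48 mm diameter, 26 mm high, open underneath (bore 26 mm diameter, 20 mm deep), its flat top a shoulder 10 mm wide; then a round red handle, 28 mm diameter, up to 82 mm. Fingertips just above the shoulder can push on it.
- tool: The same seating tool; origin at the centre of its underside.
- tray: Yellow open tray fixed to the bench, outer 120 x 120 mm, 16 mm high, walls 4 mm, floor about 4 mm thick. Origin: centre of its underside.
- finished: The finished housing, bolted to the bench: the same as the other, but its cover is already home (top face 57 mm above the bench, no orange showing). Nothing may press on it. Origin: centre of its underside.
- screwdriver: Loose screwdriver with a red handle, 170 mm long, lying on the bench; a bystander.
- bearing: Loose dark steel bearing ring, 42 mm diameter, 12 mm high, lying on the bench; a bystander. Origin: centre of its underside.
- hammer: Loose hammer, 260 mm long, lying at the left side; a bystander.
- wrench: Loose wrench, 200 mm long, lying at the right side; a bystander.
- cup: Loose steel cup, 70 mm diameter, 85 mm high, behind the housings; a bystander. Origin: centre of its underside.
- grease_jar: Loose jar with a black lid, 64 mm diameter, 75 mm high, behind the housings; a bystander. Origin: centre of its underside.
- spray_can: Loose blue can with a pale top, 60 mm diameter, 110 mm high, behind the housings; a bystander. Origin: centre of its underside.

How it is judged:
By the outcome, as a careful person would: the job done as asked, in the order asked, and still so for the second after the job is handed in, with the robot touching nothing.
It also fails if it takes over 48 s, if anything falls off the work surface, if the arm or the gripper's body presses on something with over 40 N, if the wrist force passes 120 N, or if a joint passes its speed limit or range.

## Working session

There is one attempt and no reset: what is moved stays moved. The work goes in short steps, each a Python script; the robot and the scene stay as the last script left them, time stands still between calls to the robot, and variables do not carry over. Pictures are saved under pics/ and viewed, at most 10 in all, crops included, and the job is handed in when it is done.

```bash
mkdir -p pics; cat > h.py <<'E'
import numpy as np, cv2
from cell import r, optics
def snap(n, f=None):
    im=optics.get_image(n)
    if f: cv2.imwrite('pics/'+f, cv2.cvtColor(im['pixels'],cv2.COLOR_RGB2BGR)); np.savez('pics/'+f+'.npz',**im)
    return im
def cloud(im, T=None):
    """world point for each pixel (nan where none)"""
    d=im['depth'].astype(float); v,u=np.mgrid[:d.shape[0],:d.shape[1]]
    P=np.stack([(u-im['cx'])/im['fx']*d,(v-im['cy'])/im['fy']*d,d,np.ones_like(d)],-1)
    if T is None: T=np.linalg.inv(im['camera_from_world'])
    W=(P@T.T)[...,:3]; W[d==0]=np.nan; return W
E
python3 - <<'E'
from h import *
print(r.current_t(),r.finger_overhang,r.current_ee_rot(),r.current_tool_pos())
a=snap('scene','s1.png'); b=snap('side','d1.png')
E
```

```text
0.0 0.022 [ 7.07109519e-01  7.07103823e-01 -3.56750883e-04 -4.29432417e-04] [5.49700990e-01 4.18550185e-05 2.52785661e-01]
```

View pics/s1.png

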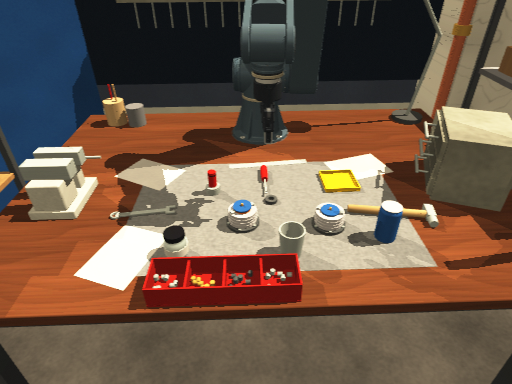

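View pics/d1.png

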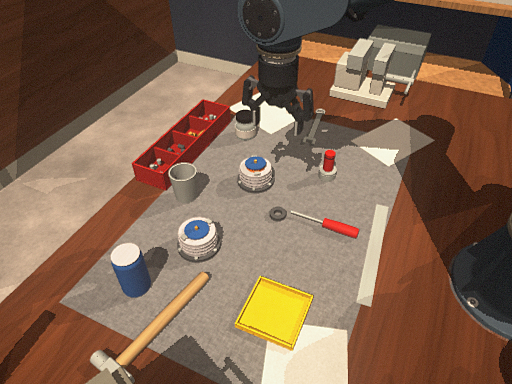

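The scene view shows the tool at (212,182), housings at (243,213) and (329,217), and the tray at (339,181). In the side view the tool is at (328,165), the housings are at (256,170) and (198,237), and the tray is at (275,312). Next I'll measure these and enlarge the two covers.

```bash
cat > m.py <<'E'
from h import *
S=np.load('pics/s1.png.npz'); D=np.load('pics/d1.png.npz')
def crop(I,u,v,s,z): 
    return cv2.resize(cv2.cvtColor(I['pixels'][v-s:v+s,u-s:u+s],cv2.COLOR_RGB2BGR),None,fx=z,fy=z,interpolation=cv2.INTER_CUBIC)
cv2.imwrite('pics/c1.png',np.vstack([np.hstack([crop(S,243,213,24,6),crop(S,329,217,24,6)]),np.hstack([crop(D,256,170,24,6),crop(D,198,237,24,6)])]))
for n,I,boxes in (('scene',S,dict(tool=(200,165,224,198),hA=(224,196,262,236),hB=(310,198,350,238),tray=(314,166,364,196),ring=(262,192,280,206))),
                 ('side',D,dict(tool=(314,145,342,185),hA=(232,150,278,195),hB=(172,212,222,265),tray=(230,270,318,352),ring=(266,204,290,224)))):
    W=cloud(I)
    for k,(a,b,c,d) in boxes.items():
        w=W[b:d,a:c].reshape(-1,3); p=I['pixels'][b:d,a:c].reshape(-1,3).astype(int); R,G,B=p.T
        if k=='tool': m={'red':(R>110)&(G<60)&(B<60),'red top':(R>110)&(G<60)&(w[:,2]>.077)}
        elif k[0]=='h': m={'blue':(B>90)&(R<80)&(w[:,2]>.03),'orange':(R>150)&(B<90)&(w[:,2]>.03)&(G>60),'high':(w[:,2]>.02)}
        elif k=='tray': m={'y':(R>120)&(G>100)&(B<80)}
        else: m={'hi':(w[:,2]>.006)}
        for q,mm in m.items():
            x=w[mm]; x=x[~np.isnan(x[:,0])]
            if len(x): print(n,k,q,len(x),'min',x.min(0).round(4),'max',x.max(0).round(4),'med',np.median(x,0).round(4))
            if q=='y' : 
                ed=x[x[:,2]>.012]; rc=cv2.minAreaRect(ed[:,:2].astype(np.float32)*1000); print('  rect',rc)
E
python3 m.py
```

```text
scene tool red 105 min [ 0.4621 -0.1892  0.0259] max [ 0.4883 -0.166   0.0831] med [ 0.4804 -0.1774  0.0579]
scene tool red top 28 min [ 0.4621 -0.1883  0.0772] max [ 0.4843 -0.1682  0.0831] med [ 0.4736 -0.1784  0.0809]
scene hA blue 156 min [ 0.6129 -0.1002  0.0605] max [ 0.665  -0.0529  0.0681] med [ 0.6416 -0.0765  0.0638]
scene hA orange 3 min [ 0.6411 -0.0762  0.054 ] max [ 0.6538 -0.0563  0.0705] med [ 0.6511 -0.0593  0.0555]
scene hA high 643 min [ 0.611  -0.1217  0.02  ] max [ 0.6824 -0.0354  0.0731] med [ 0.6591 -0.0769  0.0512]
scene hB blue 152 min [0.6326 0.1521 0.0521] max [0.6861 0.204  0.0591] med [0.6632 0.1777 0.0561]
scene hB orange 2 min [0.6601 0.1785 0.0618] max [0.6611 0.1792 0.0662] med [0.6606 0.1789 0.064 ]
scene hB high 659 min [0.5885 0.135  0.0202] max [0.7034 0.2556 0.0662] med [0.6783 0.1736 0.0511]
scene tray y 731 min [ 0.3664  0.1994 -0.0023] max [0.4947 0.3324 0.0189] med [0.4279 0.2628 0.0043]
  rect ((432.4588623046875, 259.805908203125), (125.05790710449219, 119.82769775390625), 0.6768603920936584)
scene ring hi 79 min [ 0.5007 -0.0066  0.0067] m
[... 500 characters left out ...]
809 min [ 0.5943 -0.1145  0.02  ] max [ 0.6794 -0.0314  0.0738] med [ 0.6284 -0.0564  0.0509]
side hB blue 318 min [0.631  0.1547 0.0519] max [0.6849 0.2084 0.0597] med [0.6573 0.1825 0.0561]
side hB orange 9 min [0.656  0.1798 0.0575] max [0.6603 0.1846 0.067 ] med [0.6568 0.1834 0.0622]
side hB high 1196 min [0.615  0.1407 0.0201] max [0.701  0.2247 0.067 ] med [0.6493 0.1929 0.0512]
side tray y 3518 min [ 0.3686  0.1912 -0.0023] max [0.4961 0.3256 0.0191] med [0.43   0.2655 0.0037]
  rect ((430.2751770019531, 264.11358642578125), (120.27323913574219, 121.20487976074219), 1.680337905883789)
side ring hi 149 min [ 0.5109 -0.0035  0.0062] max [0.5522 0.0375 0.0142] med [0.5317 0.0186 0.011 ]
```

View pics/c1.png

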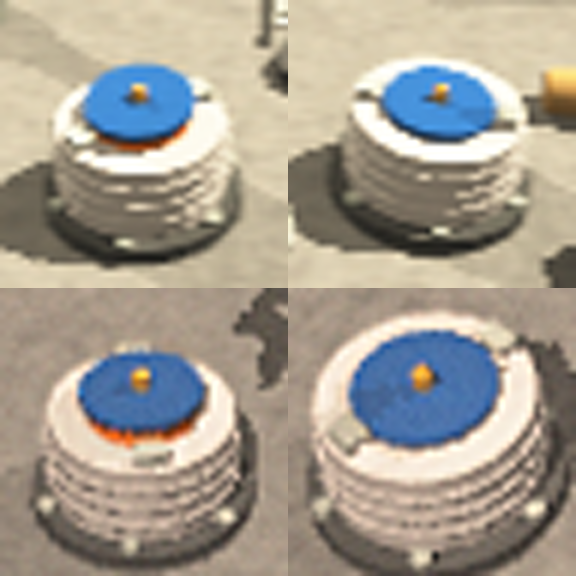

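Housing A (x≈0.638, y≈-0.076) shows the orange band and its cover top is at 65 mm, so it is the unfinished one. Housing B's cover top is at 57 mm, which means it's finished. The two fixed cameras disagree by 2–4 mm, so I'll refine with the wrist camera.

```bash
python3 - <<'E'
from h import *
from scipy.spatial.transform import Rotation as Ro
q=[.70710678,.70710678,0,0]
for i,p in enumerate([(.638,-.0757,.24),(.471,-.1765,.22)]):
    r.move_to(list(p),q); r.sleep(.2)
    T=np.eye(4);T[:3,3]=r.current_tool_pos();T[:3,:3]=Ro.from_quat(r.current_ee_rot()).as_matrix()
    im=snap('wrist',f'w{i}.png'); np.save(f'pics/T{i}.npy',T)
    if i==0: print(im['mount'].round(3),im['fx'])
    W=cloud(im,T@im['mount']); R,G,B=[im['pixels'][...,k].astype(int) for k in range(3)]
    for k,m in dict(blue=(B>90)&(R<80),red=(R>110)&(G<60)&(B<60),top=(R>90)&(G<60)&(W[...,2]>.077),brass=(R>110)&(B<90)&(G>70)&(W[...,2]>.06)).items():
        x=W[m&~np.isnan(W[...,0])]
        if len(x)>5: print(i,k,len(x),'mid',((x.min(0)+x.max(0))/2).round(4),'ext',(x.max(0)-x.min(0)).round(4),'med',np.median(x,0).round(4))
        if k=='blue' and i==0:
            x=x[np.abs(x[:,2]-.064)<.006]; A=np.c_[x[:,:2]-x[:,:2].mean(0),np.ones(len(x))]; print('plane',np.linalg.lstsq(A,x[:,2],rcond=None)[0], cv2.minEnclosingCircle(x[:,:2].astype(np.float32)*1000))
    print(r.current_t(), r.current_tool_pos(), r.current_contact_force())
a,b=[cv2.imread(f'pics/w{i}.png') for i in (0,1)]
cv2.imwrite('pics/w.png',cv2.resize(np.hstack([a,b]),(800,300)))
E
```

```text
[[ 0.    -0.962 -0.274  0.07 ]
 [ 1.    -0.     0.002  0.   ]
 [-0.002 -0.274  0.962 -0.121]
 [ 0.     0.     0.     1.   ]] 342.90592551463
0 blue 2695 mid [ 0.6392 -0.076   0.0604] ext [0.0528 0.0545 0.0177] med [ 0.6386 -0.075   0.0654]
plane [-0.05312085  0.03866241  0.0654099 ] ((639.4806518554688, -75.91717529296875), 27.586145401000977)
0 red 6226 mid [ 0.6642 -0.0927  0.137 ] ext [0.5356 0.3334 0.2739] med [ 0.867  -0.0985  0.024 ]
0 top 525 mid [ 0.5762 -0.1244  0.177 ] ext [0.2356 0.126  0.1997] med [ 0.4712 -0.1734  0.082 ]
0 brass 90 mid [ 0.6485 -0.1294  0.1504] ext [0.3827 0.1134 0.18  ] med [ 0.6385 -0.0765  0.0736]
0.8917 [ 0.63770325 -0.07500378  0.24052621] [-0.06611141 -0.0720546   0.37833501]
1 blue 4071 mid [ 0.6385 -0.0767  0.0654] ext [0.054  0.0538 0.0079] med [ 0.6376 -0.0751  0.0657]
1 red 1003 mid [ 0.4722 -0.1906  0.0425] ext [0.0305 0.0538 0.0839] med [ 0.4703 -0.176   0.0822]
1 top 931 mid [ 0.4701 -0.1775  0.0807] ext [0.0262 0.0273 0.0074] med [ 0.4704 -0.1767  0.0823]
1 brass 91 mid [ 0.5511 -0.1311  0.0738] ext [0.1897 0.1167 0.0157] med [ 0.6375 -0.0765  0.0735]
1.9417 [ 0.47176272 -0.17606894  0.2199001 ] [0.15531562 0.29438062 0.13486071]
```

View pics/w.png

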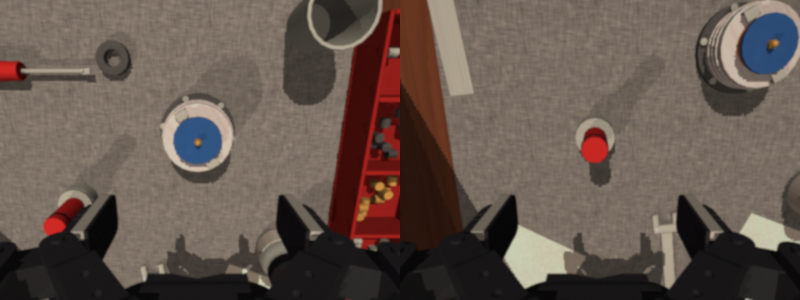

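The wrist view agrees. The cover is at (.639,-.0757,.0655) at pixel (197,140) in the left half, tilted about 0.065 rad. The tool is at (.4702,-.1768) with its top at .082, at pixel (595,148) in the right half. The wrench end at (665,230) lies lower than the fingers will reach. I'll grasp with pre-narrowed fingers.

```bash
python3 - <<'E'
from h import *
q=[.70710678,.70710678,0,0]
f0=np.array(r.current_contact_force()); 
r.set_gripper(.6,80)
r.move_to([.4702,-.1768,.12],q)
r.move_linear([.4702,-.1768,.062],rot=q,vel=.1)
z=.062
while z>.0525:
    z-=.0025; r.move_linear([.4702,-.1768,z],rot=q,vel=.05)
    f=np.array(r.current_contact_force())-f0
    if abs(f[2])>4: print('contact',z,f); break
print(z,r.current_tool_pos(),np.array(r.current_contact_force())-f0)
r.set_gripper(0.,80); r.sleep(.2)
print('op',r.current_opening(),r.current_finger_force(),np.array(r.current_contact_force())-f0,r.current_tool_pos(),r.current_t())
im=snap('side','d2.png')
cv2.imwrite('pics/d2c.png',cv2.resize(cv2.imread('pics/d2.png')[100:200,280:400],None,fx=5,fy=5,interpolation=cv2.INTER_CUBIC))
E
```

```text
0.05199999999999999 [ 0.47011437 -0.17676854  0.05183927] [ 0.54203804 -0.2812109  -0.70735535]
op 0.3082237712093763 78.3746337890625 [-2.26915542  0.40146539  5.27789417] [ 0.47028679 -0.1768289   0.05222072] 5.1333
```

View pics/d2c.png

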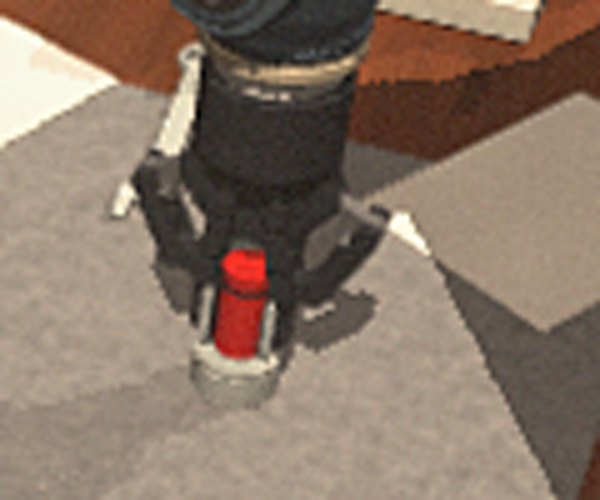

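The fingers sit just above the shoulder on both sides of the handle, and the tool looks upright. Lift, carry it over the housing and check alignment.

```bash
python3 - <<'E'
from h import *
q=[.70710678,.70710678,0,0]
r.move_linear([.4702,-.1768,.155],rot=q,vel=.12)
r.move_linear([.639,-.0757,.155],rot=q,vel=.2)
r.move_linear([.639,-.0757,.140],rot=q,vel=.1); r.sleep(.3)
print(r.current_t(),r.current_tool_pos(),r.current_contact_force(),r.current_torque(),r.current_opening())
cr=[]
for n in ('scene','side'):
    im=snap(n,n+'3.png'); W=cloud(im); R,G,B=[im['pixels'][...,k].astype(int) for k in range(3)]
    near=(abs(W[...,0]-.639)<.05)&(abs(W[...,1]+.0757)<.05)
    cupm=near&(W[...,2]>.092)&(W[...,2]<.112); x=W[cupm]; print(n,'cup',len(x),x.min(0).round(4),x.max(0).round(4))
    red=near&(R>90)&(G<60)&(B<60)&(W[...,2]>.115); x=W[red]; print(n,'red',len(x),x.min(0).round(4),x.max(0).round(4))
    # cylinder fit of the cup side, radius 24
    from scipy.optimize import least_squares
    for nm,m,rad,zc in (('cup',cupm,.024,.1),('red',red&(W[...,2]<.16),.014,.13)):
        y=W[m]
        s=least_squares(lambda p:np.hypot(y[:,0]-p[0],y[:,1]-p[1])-rad,[.639,-.0757],loss='soft_l1',f_scale=.001); print('  fit',nm,s.x.round(4),np.sqrt(2*s.cost/len(y)).round(4))
    v,u=map(lambda a:int(np.median(a)),np.where(cupm)); cr.append(cv2.resize(cv2.cvtColor(im['pixels'][v-45:v+35,u-40:u+40],cv2.COLOR_RGB2BGR),None,fx=5,fy=5,interpolation=cv2.INTER_CUBIC))
cv2.imwrite('pics/c3.png',np.hstack(cr))
E
```

```text
7.925 [ 0.63911775 -0.07574556  0.140371  ] [-0.61223637  0.75532198 -3.01366854] [-0.04334757  0.02675143 -0.03586229] 0.3089842972276767
scene cup 102 [ 0.6282 -0.1013  0.0921] [ 0.6647 -0.055   0.1119]
scene red 5 [ 0.6491 -0.0885  0.126 ] [ 0.659  -0.0876  0.1461]
  fit cup [ 0.638  -0.0789] 0.0013
  fit red [ 0.653  -0.0749] 0.0002
side cup 126 [ 0.6146 -0.0859  0.092 ] [ 0.6598 -0.051   0.1117]
side red 164 [ 0.6093 -0.0974  0.1158] [ 0.6547 -0.0596  0.2904]
  fit cup [ 0.6389 -0.0769] 0.0012
  fit red [ 0.6384 -0.0766] 0.001
```

View pics/c3.png

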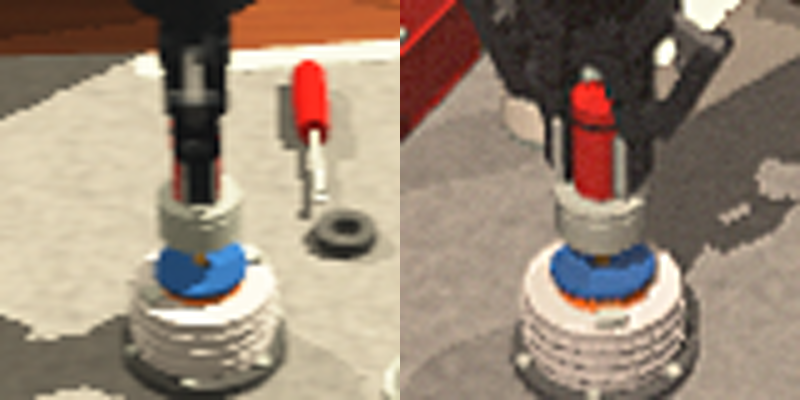

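The cup hangs straight just above the nipple, with the cover's orange band visible below it in both views. I'll check centring with the same cylinder fit on the earlier images.

```bash
python3 - <<'E'
from h import *
from scipy.optimize import least_squares
def fit(y,rad,p0):
    s=least_squares(lambda p:np.hypot(y[:,0]-p[0],y[:,1]-p[1])-rad,p0,loss='soft_l1',f_scale=.001); return len(y),s.x.round(4),np.sqrt(2*s.cost/len(y)).round(4)
for f in ('s1','d1'):
    I=np.load(f'pics/{f}.png.npz'); W=cloud(I); R,G,B=[I['pixels'][...,k].astype(int) for k in range(3)]
    z=W[...,2]; nt=np.hypot(W[...,0]-.4702,W[...,1]+.1768)<.035; nh=np.hypot(W[...,0]-.639,W[...,1]+.0757)<.055
    print(f,'cup',fit(W[nt&(z>.004)&(z<.022)],.024,[.47,-.177]),'red',fit(W[nt&(z>.032)&(z<.076)],.014,[.47,-.177]))
    print('  body',fit(W[nh&(z>.015)&(z<.047)],.041,[.639,-.0757]))
    b=W[nh&(B>90)&(R<80)&(z>.059)][:,:2].astype(np.float32)*1000
    print('  cover',cv2.fitEllipse(cv2.convexHull(b)), cv2.minEnclosingCircle(b))
    n=W[nh&(z>.069)]; print('  nipple',len(n),np.median(n,0).round(4))
E
```

```text
s1 cup (64, array([ 0.4686, -0.1801]), np.float64(0.0011)) red (94, array([ 0.4687, -0.1797]), np.float64(0.0012))
  body (240, array([ 0.6392, -0.0783]), np.float64(0.0011))
  cover ((639.46142578125, -77.38346099853516), (51.859615325927734, 52.76511001586914), 98.796142578125) ((638.9847412109375, -77.20735168457031), 26.942855834960938)
  nipple 134 [ 0.5907 -0.0586  0.4956]
d1 cup (87, array([ 0.4694, -0.1782]), np.float64(0.0009)) red (135, array([ 0.4694, -0.1778]), np.float64(0.001))
  body (297, array([ 0.6374, -0.0747]), np.float64(0.0011))
  cover ((637.83447265625, -74.38123321533203), (52.93994140625, 55.76755905151367), 34.12152862548828) ((637.460205078125, -75.49925231933594), 28.484058380126953)
  nipple 6 [ 0.6373 -0.0743  0.07  ]
```

By the same method the cup sits about 1.5 mm toward −y of the cover, with dx≈0. I'll correct that, then press with force monitoring.

```bash
python3 - <<'E'
from h import *
q=[.70710678,.70710678,0,0]
x,y=.639,-.0743
r.move_linear([x,y,.128],rot=q,vel=.1); r.sleep(.2)
f0=np.array(r.current_contact_force()); z=.128; t0=r.current_t()
r.move_linear([x,y,.120],rot=q,vel=.05); z=.120
while z>.1055:
    z-=.0007; r.move_linear([x,y,z],rot=q,vel=.03)
    f=np.array(r.current_contact_force())-f0; p=r.current_tool_pos(); print(round(z,4),round(p[2],4),f.round(1))
    if abs(f[2])>45 or np.hypot(*f[:2])>20: print('stop'); break
    if z<.113 and f[2]>28: break
print(r.current_t(),r.current_opening(),np.array(r.current_torque()).round(2))
E
```

```text
0.1193 0.1194 [-1.5 -0.4 -1.2]
0.1186 0.1187 [-0.9 -0.3 -0.2]
0.1179 0.118 [-1.3 -0.9  0.6]
0.1172 0.1173 [-0.5  0.8  1. ]
0.1165 0.1167 [-1.   0.5  3.7]
0.1158 0.1161 [-2.9  0.5  6.4]
0.1151 0.1155 [-3.1  0.1  7.9]
0.1144 0.1148 [-2.5  0.7  7.4]
0.1137 0.1136 [ 0.  -0.4  1. ]
0.113 0.1124 [-0.7  0.5 -1.3]
0.1123 0.1121 [-0.8 -0.5 -1.1]
0.1116 0.1116 [-0.8  0.3 -1.2]
0.1109 0.1108 [-1.  -0.5 -1. ]
0.1102 0.1102 [ 0.1 -0.6 -1.7]
0.1095 0.1094 [-0.9  0.5 -0.8]
0.1088 0.1092 [-2.  -0.2  2.9]
0.1081 0.109 [-5.6 -0.4 10.2]
0.1074 0.109 [-7.4  0.3 15.6]
0.1067 0.1089 [-9.7  1.4 20.5]
0.106 0.1088 [-11.9   1.5  26.2]
0.1053 0.1087 [-14.4   2.   31.7]
14.05 0.3092286576396163 [ 0.33  2.62 -0.06]
```

It snapped through and reached a solid stop at the home height. Now I'll lift, carry to above the tray and check the cover.

```bash
python3 - <<'E'
from h import *
q=[.70710678,.70710678,0,0]
r.move_linear([.639,-.0743,.109],rot=q,vel=.05); r.move_linear([.639,-.0743,.165],rot=q,vel=.12)
r.move_linear([.431,.2625,.165],rot=q,vel=.25); r.sleep(.2)
print(r.current_t(),r.current_tool_pos(),r.current_opening())
cr=[]
for n,u,v in (('scene',243,213),('side',256,172)):
    im=snap(n,n+'4.png'); W=cloud(im); R,G,B=[im['pixels'][...,k].astype(int) for k in range(3)]; z=W[...,2]
    for nm,c in (('A',(.639,-.0757)),('B',(.659,.18))):
        x=W[(np.hypot(W[...,0]-c[0],W[...,1]-c[1])<.03)&(B>90)&(R<80)&(z>.048)]
        x=x[abs(x[:,2]-np.median(x[:,2]))<.003]
        A=np.c_[x[:,:2]-x[:,:2].mean(0),np.ones(len(x))]; print(n,nm,len(x),np.linalg.lstsq(A,x[:,2],rcond=None)[0].round(4))
    cr.append(cv2.resize(cv2.cvtColor(im['pixels'][v-28:v+28,u-28:u+28],cv2.COLOR_RGB2BGR),(400,400),interpolation=cv2.INTER_CUBIC))
    m=(np.hypot(W[...,0]-.431,W[...,1]-.2625)<.03)&(z>.107)&(z<.135); print('cup',m.sum(), W[m].min(0).round(4),W[m].max(0).round(4))
cv2.imwrite('pics/c4.png',np.hstack(cr))
E
```

```text
16.85 [0.43127834 0.2620485  0.16496542] 0.3126757842069917
scene A 139 [ 0.0027 -0.0041  0.0562]
scene B 150 [-0.0059 -0.0038  0.0564]
cup 82 [0.4281 0.2349 0.1113] [0.4588 0.2807 0.1347]
side A 8 [0.2397 0.0694 0.0565]
side B 94 [-0.003   0.0121  0.056 ]
cup 181 [0.4068 0.2531 0.1121] [0.4493 0.2856 0.135 ]
```

View pics/c4.png

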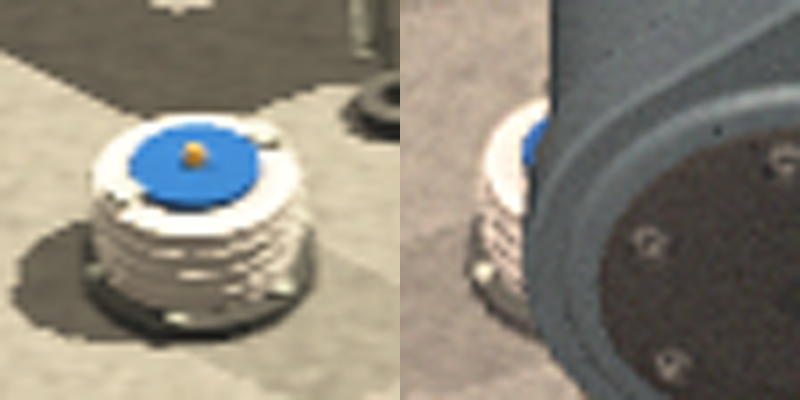

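View pics/side4.png

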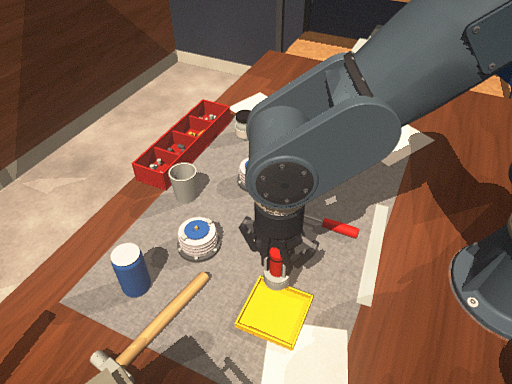

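In the scene crop the cover is home and level: 56.2 mm, the same as the finished one, with under 0.005 rad of tilt and no orange. The side view shows the tool upright above the tray at (275,280). Now I'll set it down.

```bash
python3 - <<'E'
from h import *
q=[.70710678,.70710678,0,0]
x,y=.431,.2625
r.move_linear([x,y,.066],rot=q,vel=.12); r.sleep(.2); f0=np.array(r.current_contact_force()); z=.066
while z>.0515:
    z-=.0007; r.move_linear([x,y,z],rot=q,vel=.03); f=np.array(r.current_contact_force())-f0
    if f[2]>4: break
print(z,r.current_tool_pos(),f.round(1))
r.set_gripper(.40,20); r.sleep(.1); r.set_gripper(.6); r.sleep(.2)
r.move_linear([x,y,.16],rot=q,vel=.12); r.move_linear([.45,.05,.25],rot=q,vel=.25); r.sleep(.2)
print(r.current_t(),r.current_contact_force())
im=snap('side','side5.png'); W=cloud(im); im2=snap('scene','scene5.png')
R,G,B=[im['pixels'][...,k].astype(int) for k in range(3)]
m=(R>110)&(G<60)&(B<60)&(np.hypot(W[...,0]-x,W[...,1]-y)<.05)&(W[...,2]>.07); print(W[m].min(0),W[m].max(0))
E
```

```text
0.05549999999999999 [0.43105949 0.26258659 0.05619582] [-4.2 -1.2 13.3]
25.0333 [-0.02167164 -0.36815797 -0.2130119 ]
[0.41710387 0.24996001 0.07032697] [0.44270145 0.27626322 0.08729969]
```

View pics/side5.png

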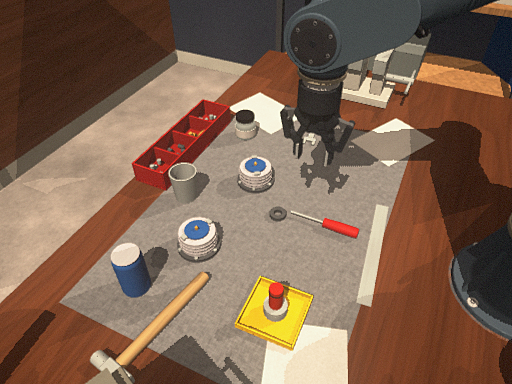

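View pics/scene5.png

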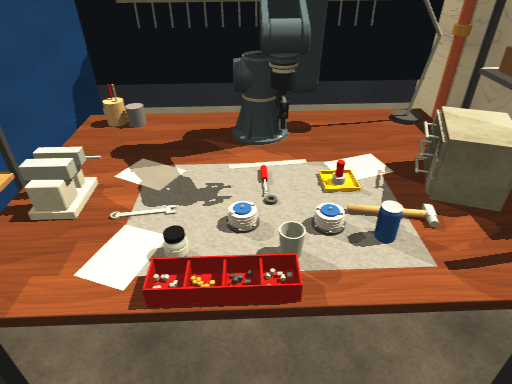

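Both views show the tool upright in the tray, at side (276,300) and scene (340,172). The cover is home at side (256,165), and the other items are where they started.

```bash
python3 -c "
from cell import r
print(r.hand_in())"
```

```text
the job is handed in; nothing more can be done
None
```

The cover is pressed home and level, the seating tool stands upright in the yellow tray, the other items look unmoved in the final pictures, and the job was handed in at about 25 s of the 48 s allowed.

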